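# Fit a keyed hub on the keyed shaft of a bench stand

## Robot

A 7-joint arm with a two-finger parallel gripper is mounted at the origin on a cart in front of the work surface, level with it; the furniture and walls round the work are solid. World frame = base frame: x ahead of the robot, y to its left, z up, the work surface at z = 0. Lengths are in m, angles in rad, forces in N, time in s.
With the tool pointing down it reaches from about 0.4 to 0.85 m from the base axis. Payload 10.4 kg.
Tool frame: the origin (TCP) lies on the centre line of the jaws, within the pads' length; the fingertips stand r.finger_overhang ahead of it and the grasp point (between the pads) lies 5 mm behind it (r.finger_overhang is the distance from the TCP to the fingertips, in m); z points along the fingers, y is the line along which they close (so a half turn about z gives the same grasp; the last joint's range is limited). The gripper opens to 87 mm and grips with 3 to 60 N. Pads are 19 mm wide; open, the fingers measure 117 mm over their backs; the gripper's body (75 mm by 190 mm) begins 51 mm behind the grasp point.
Start: joints at [1.228, 0.332, -0.065, 1.46, 0.022, 1.35, -0.088], TCP at [0.197, -0.593, 0.237] pointing down, gripper open.
Joint ranges: [-2.6, 2.6], [-0.5, 2.12], [-1.47, 1.34], [0.16, 2.42], [-1.27, 4.41], [0.06, 2.06], [-2.6, 2.6]. Speed limits (rad/s): [2.22, 2.22, 2.79, 2.79, 3.14, 3.14, 3.14].

## Interface

Orientations are given as a unit quaternion [x, y, z, w].
In Python, from bench import read_state, viewer, r gives the robot as it stands.
- The arm moves only by the tool carry_out, never from a script. Its argument "moves" is a list of rows, each a list of 6 numbers: the shift along the tool's x, y, z in units of 40 mm (1.0 is 40 mm), then the turn, a rotation vector about the tool's x, y, z in units of 8 degrees (1.0 is 8 degrees). A call has 1 to 20 rows; each row shifts and turns the commanded pose from where the row before left it, along the tool's axes as they then stand; what a row does not reach is not made up. A row lasts 1/8 s, in which the tool goes at most 62.5 mm and 10.7 degrees, less where a joint would pass 70% of its speed; a pose out of reach is approached as far as the arm can. A call is refused whole if a number of a shift passes 1 or a number of a turn 1, either way. A call with a gripper value outside its range is refused whole. "fingers" is the finger opening in mm, from 0 to 87, set as the call begins (left out, the last holds). The fingers move at their own pace and stop on an object; "force" is the grip in N (left out, the last holds). Time passes only in rows, so rows that do not move let the fingers close. It gives the time, the measured TCP pose, the force, the opening and the grip force at its end, in the units of the state.
- read_state(): the state, without advancing time (a new reading comes with each control period).
- viewer.camera(name): name is "side" or "top"; returns a dict with "pixels" (420x560x3 uint8, red, green, blue), "range_z" (420x560 float32, m along the optical axis (not along the pixel's ray), 0 where there is no reading), "fx", "fy", "cx", "cy" (pixels), "xyz" and "orientation" of the camera in the world. Camera axes: x right, y down, z forward; pixel columns grow to the right and rows downward; lengths in m; the calibration is good to about 2 mm. A picture is of the moment at which its call begins.
- r.close_job(): hands the job in; it is judged then, once.
The state is a dict: "time": time; "joint_positions": joint angles; "joint_vel": joint speeds; "joint_torque": joint torques, N m; "ee_pos": TCP position; "eef_rot": TCP orientation; "ft_force": force on the tool from outside, world axes, zero at the start; "torque": the same for the moment, N m; "width": finger opening in m; "grip_force": force on a finger pad.
Only numpy, scipy, OpenCV 4.12 (cv2) and the standard library are available. Lean on these libraries where they do the work, as an engineer would, in place of code of your own. Each camera call takes 0.05 s, during which the arm holds its last target. There are 200 camera calls.

## Task

Put the loose aluminium hub, flange down, over the upright keyed shaft of the bench stand, first letting its tab come to rest on the shaft's end beside the keyway for about a second. Then, keeping only a light downward touch, turn the hub until the tab drops into the keyway, let it down fully home with its flange flat on the stand, and let go. Never force it against the stand or shaft, and leave the robot car, the caliper and the yellow cup where they are.

Things in the scene. Friction and masses are not known exactly. Their poses are not given: they have to be found in the camera images.
- hub: the loose keyed hub, plain aluminium, 0.13 to 0.25 kg, standing flange down on the table. Round barrel 50 mm across (grip it here, from any side), 40 mm high overall; flange 64 mm across, 6 mm thick at its foot. Straight open bore 36.4 mm across, 2 mm chamfer at the lower mouth, with one tab inside (see hub_tab). Origin: centre of the underside; z up along the bore; tab on its own -x side
- hub_tab (a point): middle of the tab's upper face, 14.5 mm from the hub's axis on its own -x side. The tab is 7.4 mm wide, juts from the bore wall in to 10.5 mm from the axis, and fills only the upper 14 mm of the bore (26 to 40 mm above the underside): the hub slips 26 mm down over the shaft at any turn, then its tab stands on the shaft's end unless it meets the keyway
- stand: the bench stand, fixed: square aluminium base plate 110 x 110 x 10 mm, on it a round grey housing up to 30 mm above the table, 72 mm across its flat top, and in its centre an upright keyed steel shaft (see shaft_end). Origin: centre of the underside of the base plate, z up
- shaft_end (a point): centre of the shaft's end, 70 mm above the table. Shaft 34 mm across, 40 mm long, 2.5 mm chamfer at the end, braked so it does not turn. One keyway, 9 mm wide, floor 9 mm from the axis, runs down its whole side and is open at the end. It faces the stand's own -x side only roughly: up to 0.9 rad (52 degrees) to either side, new each time; no measured pose tells it
- seat (a point): centre of the flat top of the housing, on the shaft's axis, 30 mm above the table: the hub's underside rests here when fully home, its top then level with the shaft's end; with the tab on the shaft's end the underside is 14 mm higher than this
- robot_car: half-built two-wheeled robot car, 97 x 128 x 65 mm, a bystander; origin at the centre of its underside
- caliper: metal caliper lying flat on the table, 213 mm long, 75 mm wide, a bystander; origin at the centre of its underside
- yellow_cup: ribbed yellow printed cup standing on the table, about 60 mm across and 85 mm high, a bystander; origin at the centre of its underside
Mind the look-alikes: they are no part of the job. Leave any red or turquoise look-alike of the stand alone.

How it is judged:
On the way, in this order (a step that is already met when the one before it is completed fails the run):
1. the hub is upright over the shaft with its tab resting on the shaft's end, beside the keyway (underside 11 to 17 mm above the seat), for half a second (horizontal distance between hub and seat below 0.006 m and angle between hub's own z axis and vertical below 0.15 rad and z of hub in the frame of seat between 0.011 and 0.017 m), for 0.5 s.
2. the tab has dropped into the keyway and the hub is down on the seat (within 2 mm) (horizontal distance between hub and seat below 0.004 m and z of hub in the frame of seat below 0.002 m), for 0.1 s.
At the end, for the whole second after the job is handed in: the hub is on the shaft with its tab in the keyway: underside within 2 mm of the seat, within 4 mm of the shaft's axis, upright within 0.05 rad, flange down, at rest and released (all of step 2 and z of hub in the frame of seat above -0.003 m and angle between hub's own z axis and vertical below 0.05 rad and linear speed of hub below 0.01 m/s); the robot touches nothing.
It fails at once if the hub is forced against the stand or its shaft with more than 50 N (contact force between hub and stand above 50 N).
It fails at once if the robot car is moved more than 20 mm (distance of robot_car from where it was at the start of the episode above 0.02 m).
It fails at once if the caliper is moved more than 20 mm (distance of caliper from where it was at the start of the episode above 0.02 m).
It fails at once if the yellow cup is moved more than 20 mm (distance of yellow_cup from where it was at the start of the episode above 0.02 m).
It also fails if it takes over 72 s, if anything falls off the work surface, if the arm or the gripper's body presses on something with over 40 N, if the wrist force passes 120 N, or if a joint passes its speed limit or range.

## Working session

There is one attempt and no reset: what is moved stays moved. The work goes in short steps, Python scripts to look and compute and a tool call to move; the robot and the scene stay as the last step left them, time stands still between calls to the robot, and variables do not carry over. Pictures are saved under pics/ and viewed, at most 10 in all, crops included, and the job is handed in when it is done.

Besides the shell and the picture viewer there is one more tool, called after ">>>" as name([rows], argument=value, ...), one row to a line, values as JSON. carry_out: Moves the arm, as the interface text tells. Its arguments: {"type":"object","properties":{"moves":{"type":"array","items":{"type":"array","items":{"type":"number"}}},"fingers":{"type":"number"},"force":{"type":"number"}},"required":["moves"]}

```bash
ls; mkdir -p pics; python3 - <<'E'
from bench import read_state, viewer, r
import cv2,pickle
s=read_state();print(s, r.finger_overhang)
for n in("side","top"):
    c=viewer.camera(n);pickle.dump(c,open(n+'.pkl','wb'))
    print(n,c['fx'],c['fy'],c['cx'],c['cy'],c['xyz'],c['orientation'])
    cv2.imwrite(f'pics/{n}0.png',c['pixels'][:,:,::-1])
E
```

```text
pics
{'time': 0.0, 'joint_positions': array([ 1.22840006,  0.33284924, -0.06467655,  1.46099636,  0.02159266,
        1.3498974 , -0.08852143]), 'joint_vel': array([-0.00091798,  0.00067387,  0.00085862,  0.00047044,  0.00093764,
       -0.00132124,  0.00084415]), 'joint_torque': array([-9.52415685e-04, -6.23261547e+01,  2.39425397e-02, -3.89904535e+01,
       -6.14190940e-02,  3.97756405e-02,  3.14887768e-05]), 'ee_pos': array([ 0.19634296, -0.59294635,  0.23574172]), 'eef_rot': array([ 9.87245082e-01,  1.59206215e-01, -1.50608664e-04, -7.11888283e-04]), 'ft_force': array([ 1.07729891, -0.30364118, -0.35954652]), 'torque': array([-0.00529824,  0.02685441,  0.00762339]), 'grip_force': 0.0, 'width': 0.08682264274968882} 0.014
side 502.63095965830934 502.63095965830934 285.1804481392611 210.05567889623967 [0.24722229 1.30922637 0.9815433 ] [-0.08368537  0.86944877 -0.48456415  0.04746765]
top 396.43065208066366 396.43065208066366 279.90773012758694 210.29586788027277 [ 0.30432463 -0.14497266  1.31802478] [-0.69270936  0.71451605 -0.07031964  0.06837914]
```

View pics/side0.png

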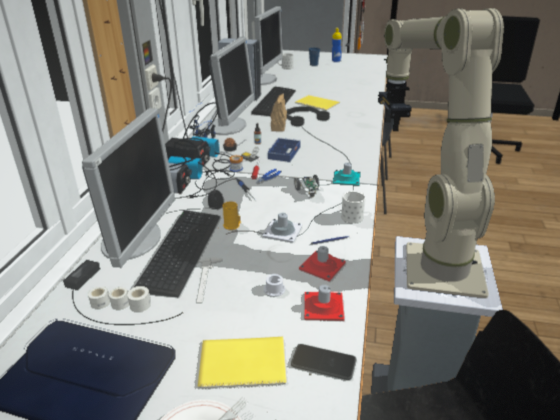

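View pics/top0.png

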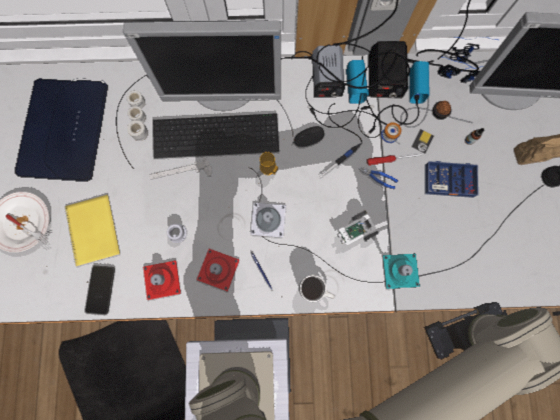

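The side view shows the hub at (274,285) and the plain stand at (283,226). In the top view they are at (176,232) and (268,218). The red and turquoise ones are look-alikes. Next I'll zoom in on both.

```bash
cat > h.py <<'E'
import numpy as np,cv2,pickle
from scipy.spatial.transform import Rotation as R
def ray(c,u,v,z):
    d=R.from_quat(c['orientation']).apply([(u-c['cx'])/c['fx'],(v-c['cy'])/c['fy'],1]);o=np.array(c['xyz'])
    return o+d*(z-o[2])/d[2]
def proj(c,p):
    q=R.from_quat(c['orientation']).inv().apply(np.array(p)-c['xyz'])
    return c['cx']+c['fx']*q[...,0]/q[...,2],c['cy']+c['fy']*q[...,1]/q[...,2]
def cloud(c):
    v,u=np.mgrid[:420,:560];Z=c['range_z'].astype(float)
    P=np.stack([(u-c['cx'])/c['fx']*Z,(v-c['cy'])/c['fy']*Z,Z],-1)
    return R.from_quat(c['orientation']).apply(P.reshape(-1,3)).reshape(420,560,3)+c['xyz']
E
python3 - <<'E'
from h import *
T,S=[pickle.load(open(n+'.pkl','rb')) for n in('top','side')]
def crop(c,u,v,h=20):
    return cv2.resize(c['pixels'][v-h:v+h,u-h:u+h,::-1],(400,300) if 0 else (300,300),interpolation=cv2.INTER_CUBIC)
cv2.imwrite('pics/z0.png',np.vstack([np.hstack([crop(T,176,232),crop(T,268,218)]),np.hstack([crop(S,274,285),crop(S,283,226)])]))
for n,c,hs in(('top',T,((176,232),(268,218))),('side',S,((274,285),(283,226)))):
    P=cloud(c)
    for (u,v),bands in zip(hs,(((.036,.046),),((.066,.076),(.027,.034),(.008,.013)))):
        w=P[v-25:v+25,u-25:u+25].reshape(-1,3)
        print(n,'med table',np.percentile(w[:,2],[5,50,95,99]))
        for a,b in bands:
            q=w[(w[:,2]>a)&(w[:,2]<b)]
            if len(q)>3:
                (x,y),d,_=cv2.minAreaRect(q[:,:2].astype(np.float32));print(a,len(q),x,y,d,q.mean(0))
    for (u,v),z in zip(hs,(.04,.07)):print(ray(c,u,v,z))
E
```

```text
top med table [-0.00508628 -0.00065665  0.02610651  0.04078959]
0.036 94 0.49895811080932617 0.1948627531528473 (0.049012191593647, 0.047831933945417404) [0.49748378 0.19435101 0.03943326]
top med table [-0.00453492  0.00229114  0.03327475  0.07132998]
0.066 69 0.5338431000709534 -0.11030754446983337 (0.03217821195721626, 0.03045639395713806) [ 0.53564522 -0.11007718  0.06908384]
0.027 218 0.5347247123718262 -0.1107708066701889 (0.06949729472398758, 0.07064686715602875) [ 0.53305358 -0.11148402  0.02993642]
0.008 368 0.5443627834320068 -0.11158990859985352 (0.10934066027402878, 0.1294918805360794) [ 0.53241443 -0.10720256  0.01028085]
[0.49715871 0.18748966 0.04      ]
[ 0.5287148  -0.11346119  0.07      ]
side med table [-0.00583814 -0.00192983  0.0326748   0.03927015]
0.036 65 0.49879226088523865 0.19767022132873535 (0.04693402722477913, 0.04864581301808357) [0.49662115 0.20059364 0.03790842]
side med table [-0.00641432 -0.00149655  0.0349709   0.06784048]
0.066 28 0.5363881587982178 -0.10784414410591125 (0.027506131678819656, 0.029465747997164726) [ 0.53672898 -0.10723897  0.06780405]
0.027 80 0.5329022407531738 -0.10264623165130615 (0.0665329098701477, 0.06384925544261932) [ 0.53013283 -0.0974754   0.02938734]
0.008 136 0.5335763692855835 -0.10346163809299469 (0.12016992270946503, 0.10914696753025055) [ 0.52953049 -0.0907701   0.00979558]
[0.4933804  0.22237245 0.04      ]
[ 0.51884697 -0.03856026  0.07      ]
```

View pics/z0.png

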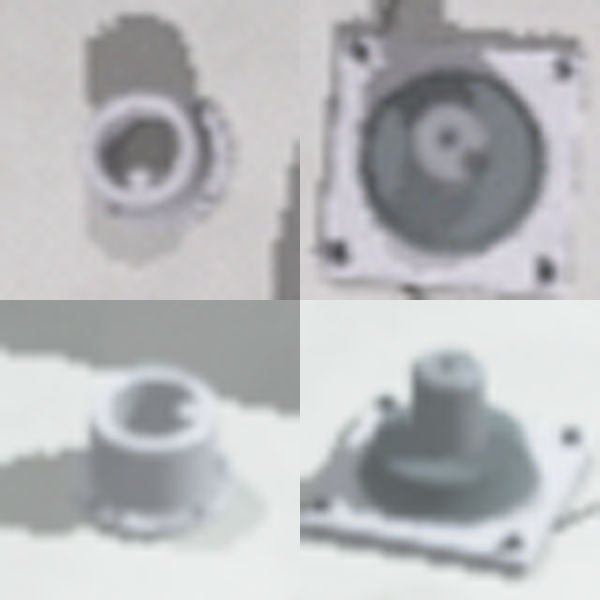

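The top view crop shows the tab at the image bottom of the bore (crop (138,178)). The keyway is a dark notch at (472,155), to the lower right of the shaft centre at (449,140). I'll turn these into positions and angles.

```bash
python3 - <<'E'
from h import *
T,S=[pickle.load(open(n+'.pkl','rb')) for n in('top','side')]
P=cloud(T)
def circ(u,v,a,b):
    w=P[v-25:v+25,u-25:u+25].reshape(-1,3);q=w[(w[:,2]>a)&(w[:,2]<b)][:,:2].astype(np.float32)
    return cv2.minEnclosingCircle(q)
print('hub',circ(176,232,.036,.046),'shaft',circ(268,218,.066,.076),'hous',circ(268,218,.027,.034))
f=lambda x,y,u,v:(u-20+x/7.5-.43,v-20+y/7.5-.43)
def dirn(t,c,z):
    d=ray(T,*t,z)-ray(T,*c,z);print('centre',ray(T,*c,z),'r',np.hypot(*d[:2]),'ang',np.degrees(np.arctan2(d[1],d[0])))
dirn(f(138,178,176,232),f(140,148,176,232),.04)
dirn(f(173,155,268,218),f(149,140,268,218),.07)
# stand square corners holes
a=[ray(T,*f(x,y,268,218),.01) for x,y in((60,50),(265,68),(245,270),(37,252))]
print(np.mean(a,0),[np.degrees(np.arctan2(*(a[i]-a[j])[1::-1])) for i,j in((0,3),(1,2))])
# unwrap darkness round shaft end and hub bore at given radius
g=cv2.cvtColor(T['pixels'],cv2.COLOR_RGB2GRAY)
for nm,c,z,r in(('shaft',(.5345,-.1103),.07,.0135),('hub',(.499,.195),.04,.0145)):
    th=np.radians(np.arange(0,360,10));p=np.c_[c[0]+r*np.cos(th),c[1]+r*np.sin(th),np.full(36,z)]
    u,v=proj(T,p);val=cv2.remap(g,u.astype(np.float32)[None],v.astype(np.float32)[None],cv2.INTER_LINEAR)[0]
    print(nm,[(int(k*10),int(x)) for k,x in enumerate(val)])
E
```

```text
hub ((0.49892130494117737, 0.19576089084148407), 0.025384120643138885) shaft ((0.5348337888717651, -0.11045251041650772), 0.017125491052865982) hous ((0.5344094634056091, -0.11063950508832932), 0.03643728420138359)
centre [0.49962489 0.19326967 0.04      ] r 0.013104127103343558 ang 177.4218637359711
centre [ 0.53450092 -0.11180299  0.07      ] r 0.012155533204876811 ang -124.10548352818077
[ 0.53676105 -0.11122259  0.01      ] [np.float64(-7.447546950157229), np.float64(-7.393861632778174)]
shaft [(0, 147), (10, 145), (20, 140), (30, 137), (40, 132), (50, 133), (60, 135), (70, 139), (80, 135), (90, 133), (100, 134), (110, 133), (120, 134), (130, 138), (140, 140), (150, 148), (160, 149), (170, 152), (180, 156), (190, 157), (200, 150), (210, 136), (220, 120), (230, 112), (240, 116), (250, 131), (260, 149), (270, 154), (280, 154), (290, 153), (300, 151), (310, 151), (320, 153), (330, 148), (340, 148), (350, 148)]
hub [(0, 143), (10, 146), (20, 152), (30, 153), (40, 149), (50, 146), (60, 139), (70, 134), (80, 126), (90, 118), (100, 116), (110, 116), (120, 113), (130, 116), (140, 116), (150, 122), (160, 130), (170, 161), (180, 184), (190, 189), (200, 174), (210, 147), (220, 133), (230, 120), (240, 115), (250, 109), (260, 112), (270, 111), (280, 110), (290, 108), (300, 108), (310, 109), (320, 108), (330, 123), (340, 135), (350, 140)]
```

>>> carry_out([
  [1,-1,0,0,0,0],
  [1,-1,0,0,0,0],
  [1,-1,0,0,0,0],
  [1,-1,0,0,0,0],
  [1,-1,0,0,0,0],
  [1,-1,0,0,0,0],
  [1,-1,0,0,0,0],
  [1,-1,0,0,0,0],
  [1,-1,0,0,0,0],
  [1,-1,0,0,0,0],
  [1,-1,0,0,0,0],
  [1,-1,0,0,0,0],
  [1,-1,0,0,0,0],
  [0.4,-1,0,0,0,0],
  [0,-1,0,0,0,0],
  [0,-1,0,0,0,0],
  [0,0,0,0,0,0],
], fingers=87)

```text
time: 2.22
ee_pos: [0.5025, 0.1862, 0.2365]
eef_rot: [0.987, 0.162, -0.0, -0.0]
ft_force: [-0.3, -0.9, 0.0]
width: 0.0872
grip_force: 0.0
```

>>> carry_out([
  [0,0,0,0,0,-1],
  [0,0,0,0,0,-1],
  [0,0,0,0,0,-1],
  [0,0,0,0,0,-1],
  [0,0,0,0,0,-1],
  [0,0,0,0,0,-0.8],
  [0,0,0,0,0,0],
  [0,0,0,0,0,0],
])

```text
time: 3.22
ee_pos: [0.5042, 0.1822, 0.2364]
eef_rot: [0.846, 0.534, -0.0, 0.0]
ft_force: [-0.9, -0.7, 0.6]
width: 0.087
grip_force: 0.0
```

```bash
cat >> h.py <<'E'
def st(target=None):
    from bench import read_state
    s=read_state();M=R.from_quat(s['eef_rot']).as_matrix()
    print('t',s['time'],'p',s['ee_pos'].round(4),'yaw',np.degrees(np.arctan2(M[1,0],M[0,0])).round(2),'tilt',M[:2,2].round(4),'F',s['ft_force'].round(2),'M',s['torque'].round(3),'w',s['width'],'g',s['grip_force'],'q7',s['joint_positions'][6].round(2))
    if target is not None:print('units',(M.T@(np.array(target)-s['ee_pos'])/.04).round(3))
E
python3 -c "
from h import *;st([.499,.1955,.026])"
```

```text
t 3.225 p [0.5042 0.1822 0.2364] yaw 64.54 tilt [-0.0001 -0.0003] F [-0.89 -0.71  0.64] M [-0.039 -0.042 -0.017] w 0.08699802671059036 g 0.0 q7 -1.03
units [ 0.245 -0.261  5.26 ]
```

>>> carry_out([
  [0.245,-0.26,0,0,0,0],
  [0,0,0.8,0,0,0],
  [0,0,0.8,0,0,0],
  [0,0,0.8,0,0,0],
  [0,0,0.8,0,0,0],
  [0,0,0.3,0,0,0],
  [0,0,0,0,0,0],
  [0,0,0,0,0,0],
])

```text
time: 4.22
ee_pos: [0.4995, 0.1966, 0.0978]
eef_rot: [0.845, 0.535, 0.001, 0.0]
ft_force: [-0.1, -0.5, 0.1]
width: 0.087
grip_force: 0.0
```

```bash
python3 -c "
from h import *;st([.499,.1955,.026])"
```

```text
t 4.225 p [0.4995 0.1966 0.0978] yaw 64.72 tilt [0.0017 0.0005] F [-0.06 -0.55  0.06] M [-0.077 -0.108 -0.024] w 0.08697615643336554 g 0.0 q7 -1.16
units [-0.034 -0.002  1.795]
```

>>> carry_out([
  [-0.03,0,0.6,0,0,0],
  [0,0,0.6,0,0,0],
  [0,0,0.4,0,0,0],
  [0,0,0.18,0,0,0],
  [0,0,0,0,0,0],
  [0,0,0,0,0,0],
])

```text
time: 4.97
ee_pos: [0.4989, 0.1952, 0.0261]
eef_rot: [0.845, 0.535, 0.001, 0.0]
ft_force: [-0.3, -1.0, 0.1]
width: 0.0869
grip_force: 0.0
```

>>> carry_out([
  [0,0,0,0,0,0],
  [0,0,0,0,0,0],
  [0,0,0,0,0,0],
  [0,0,0,0,0,0],
  [0,0,0,0,0,0],
  [0,0,0,0,0,0],
  [0,0,0,0,0,0],
  [0,0,0,0,0,0],
], fingers=40, force=25)

```text
time: 5.98
ee_pos: [0.4985, 0.1949, 0.0253]
eef_rot: [0.845, 0.535, 0.0, 0.0]
ft_force: [1.7, -0.7, -0.0]
width: 0.0493
grip_force: 25.0
```

```bash
python3 -c "
from h import *;st([.499,.1955,.026])"
```

```text
t 5.975 p [0.4985 0.1949 0.0253] yaw 64.72 tilt [ 0.0002 -0.0001] F [ 1.69 -0.71 -0.03] M [-0.137 -0.353  0.051] w 0.049296876123607225 g 24.99988237834259 q7 -1.23
units [ 0.019  0.004 -0.016]
```

>>> carry_out([
  [0,0,-0.4,0,0,0],
  [0,0,-0.8,0,0,0],
  [0,0,-0.8,0,0,0],
  [0,0,-0.8,0,0,0],
  [0,0,-0.8,0,0,-0.6],
  [0,0,0,0,0,-0.8],
  [0,0,0,0,0,-0.8],
  [0,0,0,0,0,-0.8],
  [0,0,0,0,0,0],
  [0,0,0,0,0,0],
])

```text
time: 7.22
ee_pos: [0.4982, 0.1951, 0.1697]
eef_rot: [0.716, 0.698, 0.0, 0.0]
ft_force: [0.4, -0.3, -1.6]
width: 0.0497
grip_force: 25.0
```

```bash
python3 -c "
from h import *;st([.5345,-.1105,.17])"
```

```text
t 7.225 p [0.4982 0.1951 0.1697] yaw 88.6 tilt [ 0.0001 -0.    ] F [ 0.42 -0.33 -1.6 ] M [-0.054 -0.066  0.014] w 0.049685410680492974 g 24.999927628617904 q7 -0.71
units [-7.615  1.094 -0.008]
```

>>> carry_out([
  [-0.4,0.1,0,0,0,0],
  [-0.8,0.15,0,0,0,0],
  [-0.8,0.15,0,0,0,0],
  [-0.8,0.15,0,0,0,0],
  [-0.8,0.15,0,0,0,0],
  [-0.8,0.15,0,0,0,0],
  [-0.8,0.15,0,0,0,0],
  [-0.8,0.09,0,0,0,0],
  [-0.8,0,0,0,0,0],
  [-0.5,0,0,0,0,0],
  [-0.3,0,0,0,0,0],
  [0,0,0,0,0,0],
  [0,0,0,0,0,0],
])

```text
time: 8.85
ee_pos: [0.5353, -0.1086, 0.1694]
eef_rot: [0.714, 0.7, 0.0, -0.0]
ft_force: [0.0, 0.0, -3.1]
width: 0.0491
grip_force: 25.0
```

```bash
python3 - <<'E'
from h import *
from bench import viewer
st([.5345,-.1105,.1])
cs=[viewer.camera(n) for n in('side','top')]
im=[cv2.resize(c['pixels'][v-40:v+40,u-40:u+40,::-1],(400,400),interpolation=cv2.INTER_CUBIC) for c,(u,v) in zip(cs,((283,210),(268,218)))]
cv2.imwrite('pics/a.png',np.hstack(im))
E
```

```text
t 8.85 p [ 0.5353 -0.1086  0.1694] yaw 88.81 tilt [0.0002 0.0003] F [ 0.05  0.03 -3.12] M [-0.04  -0.124  0.009] w 0.04905691816841289 g 25.000151477973887 q7 -0.1
units [-0.048 -0.02   1.736]
```

View pics/a.png

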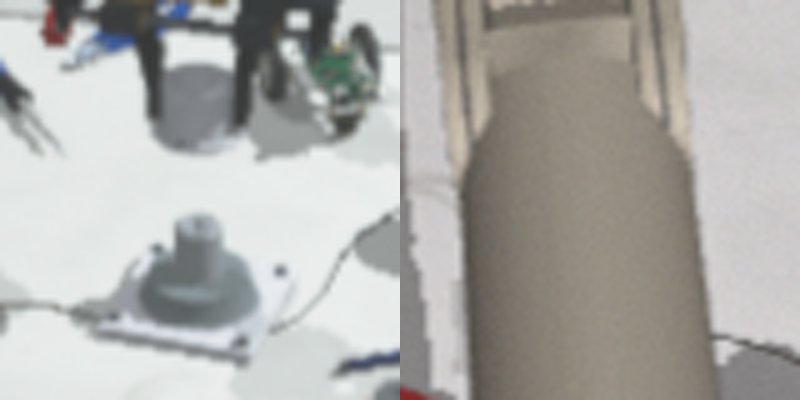

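The hub hangs upright over the shaft: in the side crop the hub is at (195,110) and the shaft end at (198,218). Now I'll lower it in stages.

>>> carry_out([
  [-0.05,-0.02,0.4,0,0,0],
  [0,0,0.6,0,0,0],
  [0,0,0.5,0,0,0],
  [0,0,0.2,0,0,0],
  [0,0,0,0,0,0],
  [0,0,0,0,0,0],
  [0,0,0,0,0,0],
])

```text
time: 9.82
ee_pos: [0.5348, -0.112, 0.102]
eef_rot: [0.715, 0.699, 0.0, 0.001]
ft_force: [-0.3, 0.2, -1.4]
width: 0.0492
grip_force: 25.0
```

```bash
python3 -c "
from h import *;st([.5345,-.1105,.0693])"
```

```text
t 9.825 p [ 0.5348 -0.112   0.102 ] yaw 88.72 tilt [ 0.0011 -0.0005] F [-0.31  0.24 -1.4 ] M [-0.004 -0.11  -0.061] w 0.04921588339641558 g 25.000020900095883 q7 -0.15
units [ 0.038 -0.009  0.818]
```

>>> carry_out([
  [0.02,0,0.07,0,0,0],
  [0,0,0.07,0,0,0],
  [0,0,0.07,0,0,0],
  [0,0,0.05,0,0,0],
  [0,0,0,0,0,0],
  [0,0,0,0,0,0],
])

```text
time: 10.58
ee_pos: [0.5349, -0.1113, 0.0913]
eef_rot: [0.715, 0.699, 0.0, 0.001]
ft_force: [2.9, -1.3, -0.4]
width: 0.0498
grip_force: 25.0
```

```bash
python3 -c "
from h import *;st([.5345,-.1105,.0693])"
```

```text
t 10.575 p [ 0.5349 -0.1113  0.0913] yaw 88.71 tilt [ 0.0012 -0.0003] F [ 2.87 -1.31 -0.39] M [-0.326 -0.826 -0.015] w 0.04981858141883879 g 25.00123986917833 q7 -0.16
units [ 0.021 -0.012  0.549]
```

>>> carry_out([
  [-0.01,0.025,0,0,0,0],
  [0,0,0.06,0,0,0],
  [0,0,0.06,0,0,0],
  [0,0,0.06,0,0,0],
  [0,0,0,0,0,0],
  [0,0,0,0,0,0],
])

```text
time: 11.32
ee_pos: [0.5355, -0.1117, 0.0835]
eef_rot: [0.715, 0.699, 0.0, 0.0]
ft_force: [5.0, -1.8, -4.3]
width: 0.0493
grip_force: 25.0
```

```bash
python3 -c "
from h import *;st([.5345,-.1105,.0693])"
```

```text
t 11.325 p [ 0.5355 -0.1117  0.0835] yaw 88.72 tilt [0.0004 0.    ] F [ 4.95 -1.84 -4.31] M [-0.392 -1.275 -0.033] w 0.04928385107333538 g 25.00043802709115 q7 -0.16
units [ 0.028 -0.027  0.356]
```

>>> carry_out([
  [-0.015,0.035,0,0,0,0],
  [0,0,0,0,0,0],
  [0,0,0.05,0,0,0],
  [0,0,0.05,0,0,0],
  [0,0,0,0,0,0],
  [0,0,0,0,0,0],
])

```text
time: 12.08
ee_pos: [0.5368, -0.1121, 0.0798]
eef_rot: [0.715, 0.699, -0.0, 0.0]
ft_force: [1.0, -0.4, -2.8]
width: 0.0496
grip_force: 25.0
```

```bash
python3 -c "
from h import *;st([.5345,-.1105,.0693])"
```

```text
t 12.075 p [ 0.5368 -0.1121  0.0798] yaw 88.73 tilt [ 0. -0.] F [ 1.01 -0.36 -2.83] M [-0.024 -0.103 -0.016] w 0.049640449553878085 g 25.000044378957192 q7 -0.17
units [ 0.04  -0.057  0.262]
```

Lateral force is nearly gone, so I'll continue down to the tab's contact.

>>> carry_out([
  [0,0.01,0.06,0,0,0],
  [0,0,0.06,0,0,0],
  [0,0,0.06,0,0,0],
  [0,0,0.04,0,0,0],
  [0,0,0,0,0,0],
  [0,0,0,0,0,0],
])

```text
time: 12.82
ee_pos: [0.5372, -0.1122, 0.071]
eef_rot: [0.715, 0.699, 0.0, 0.0]
ft_force: [-0.0, -0.4, -2.7]
width: 0.0492
grip_force: 25.0
```

```bash
python3 -c "
from h import *;st([.5365,-.112,.0693])"
```

```text
t 12.825 p [ 0.5372 -0.1122  0.071 ] yaw 88.72 tilt [ 0.0002 -0.0001] F [-0.02 -0.39 -2.65] M [-0.066 -0.112 -0.026] w 0.049202820059172044 g 25.000084990901293 q7 -0.17
units [ 0.004 -0.018  0.043]
```

>>> carry_out([
  [0,0,0.02,0,0,0],
  [0,0,0.02,0,0,0],
  [0,0,0.015,0,0,0],
  [0,0,0,0,0,0],
  [0,0,0,0,0,0],
])

```text
time: 13.45
ee_pos: [0.5373, -0.1122, 0.069]
eef_rot: [0.715, 0.699, 0.0, 0.0]
ft_force: [-1.5, 0.7, 1.7]
width: 0.0494
grip_force: 25.0
```

```bash
python3 -c "
from h import *;st([.5365,-.112,.0693])"
```

```text
t 13.45 p [ 0.5373 -0.1122  0.069 ] yaw 88.72 tilt [ 0.0003 -0.0002] F [-1.49  0.68  1.74] M [-0.041  0.209  0.03 ] w 0.049392332554644314 g 25.00009533427841 q7 -0.18
units [ 0.005 -0.02  -0.008]
```

The tab now bears on the shaft end with about 4 N. I'll rest it for a second, then start turning in +yaw (tool -z).

>>> carry_out([
  [0,0,0.01,0,0,0],
  [0,0,0,0,0,0],
  [0,0,0,0,0,0],
  [0,0,0,0,0,0],
  [0,0,0,0,0,0],
  [0,0,0,0,0,0],
  [0,0,0,0,0,0],
  [0,0,0,0,0,0],
  [0,0,0,0,0,0],
  [0,0,0,0,0,0],
])

```text
time: 14.7
ee_pos: [0.5374, -0.1122, 0.0687]
eef_rot: [0.715, 0.699, 0.0, 0.0]
ft_force: [-2.2, -0.0, 6.5]
width: 0.0492
grip_force: 25.0
```

```bash
python3 -c "
from h import *;st([.5365,-.112,.0693])"
```

```text
t 14.7 p [ 0.5374 -0.1122  0.0687] yaw 88.72 tilt [ 0.0004 -0.0003] F [-2.18 -0.02  6.51] M [ 0.031  0.498 -0.016] w 0.04915742008059371 g 25.000497428727613 q7 -0.18
units [ 0.006 -0.022 -0.014]
```

>>> carry_out([
  [0,0,0,0,0,-0.25],
  [0,0,0,0,0,-0.25],
  [0,0,0,0,0,-0.25],
  [0,0,0,0,0,-0.25],
  [0,0,0,0,0,-0.25],
  [0,0,0,0,0,-0.25],
  [0,0,0,0,0,0],
  [0,0,0,0,0,0],
])

```text
time: 15.7
ee_pos: [0.537, -0.1126, 0.068]
eef_rot: [0.638, 0.77, -0.0, -0.0]
ft_force: [-0.0, 0.7, -1.8]
width: 0.0492
grip_force: 25.0
```

```bash
python3 -c "
from h import *;st([.5365,-.112,.0693])"
```

```text
t 15.7 p [ 0.537  -0.1126  0.068 ] yaw 100.66 tilt [-0.0002 -0.0002] F [-0.01  0.74 -1.81] M [-0.022 -0.129 -0.003] w 0.04920368257545393 g 24.999967460086214 q7 0.02
units [ 0.018 -0.01  -0.032]
```

>>> carry_out([
  [0,0,0.015,0,0,0],
  [0,0,0.015,0,0,0],
  [0,0,0,0,0,0],
  [0,0,0,0,0,0],
])

```text
time: 16.2
ee_pos: [0.5372, -0.1122, 0.0672]
eef_rot: [0.638, 0.77, -0.0, 0.0]
ft_force: [0.1, 0.9, -1.8]
width: 0.0492
grip_force: 25.0
```

```bash
python3 -c "
from h import *;st([.5365,-.112,.0693])"
```

```text
t 16.2 p [ 0.5372 -0.1122  0.0672] yaw 100.72 tilt [ 0.0001 -0.0001] F [ 0.15  0.95 -1.8 ] M [-0.015 -0.076  0.005] w 0.049213338687988835 g 24.999913644588236 q7 0.01
units [ 0.008 -0.016 -0.054]
```

The tab has dropped in: the vertical load is gone at a lower z. I'll lower it slowly.

>>> carry_out([
  [0,0,0.04,0,0,0],
  [0,0,0.04,0,0,0],
  [0,0,0.04,0,0,0],
  [0,0,0,0,0,0],
  [0,0,0,0,0,0],
])

```text
time: 16.82
ee_pos: [0.5371, -0.1123, 0.0623]
eef_rot: [0.638, 0.77, -0.0, 0.0]
ft_force: [0.5, 0.1, -2.0]
width: 0.0496
grip_force: 25.0
```

```bash
python3 -c "
from h import *;st([.5365,-.112,.0553])"
```

```text
t 16.825 p [ 0.5371 -0.1123  0.0623] yaw 100.72 tilt [-0.     -0.0001] F [ 0.54  0.1  -2.01] M [-0.167 -0.121  0.033] w 0.04955573105448575 g 25.000131017125007 q7 0.01
units [ 0.009 -0.015  0.175]
```

>>> carry_out([
  [0,0,0.04,0,0,0],
  [0,0,0.04,0,0,0],
  [0,0,0.04,0,0,0],
  [0,0,0.025,0,0,0],
  [0,0,0,0,0,0],
  [0,0,0,0,0,0],
])

```text
time: 17.58
ee_pos: [0.5372, -0.1123, 0.0565]
eef_rot: [0.638, 0.77, -0.0, 0.0]
ft_force: [1.5, -1.1, -3.2]
width: 0.0497
grip_force: 25.0
```

```bash
python3 -c "
from h import *;st([.5365,-.112,.0553])"
```

```text
t 17.575 p [ 0.5372 -0.1123  0.0565] yaw 100.72 tilt [ 0.0001 -0.0001] F [ 1.53 -1.07 -3.2 ] M [-0.15  -0.309  0.052] w 0.04967843792017856 g 25.000074999132096 q7 0.01
units [ 0.009 -0.015  0.031]
```

>>> carry_out([
  [0,0,0.015,0,0,0],
  [0,0,0.015,0,0,0],
  [0,0,0,0,0,0],
  [0,0,0,0,0,0],
])

```text
time: 18.08
ee_pos: [0.5372, -0.1122, 0.0554]
eef_rot: [0.638, 0.77, 0.0, 0.0]
ft_force: [1.4, -1.1, -0.9]
width: 0.0494
grip_force: 25.0
```

```bash
python3 -c "
from h import *;st([.5365,-.112,.0553])"
```

```text
t 18.075 p [ 0.5372 -0.1122  0.0554] yaw 100.73 tilt [ 0.0002 -0.0001] F [ 1.39 -1.11 -0.9 ] M [-0.18  -0.265  0.007] w 0.049374164531044575 g 25.00009268291933 q7 0.0
units [ 0.008 -0.017  0.003]
```

Touching the seat now. I'll press lightly a little more, then open slowly and retreat.

>>> carry_out([
  [0,0,0.015,0,0,0],
  [0,0,0,0,0,0],
  [0,0,0,0,0,0],
])

```text
time: 18.45
ee_pos: [0.5372, -0.1122, 0.0553]
eef_rot: [0.638, 0.77, -0.0, 0.0]
ft_force: [-3.5, -1.4, 5.6]
width: 0.0492
grip_force: 25.0
```

>>> carry_out([
  [0,0,0,0,0,0],
  [0,0,0,0,0,0],
  [0,0,0,0,0,0],
  [0,0,0,0,0,0],
  [0,0,0,0,0,0],
  [0,0,0,0,0,0],
  [0,0,0,0,0,0],
  [0,0,0,0,0,0],
], fingers=87)

```text
time: 19.45
ee_pos: [0.5371, -0.1122, 0.0547]
eef_rot: [0.638, 0.77, -0.0, 0.0]
ft_force: [0.2, 1.0, 0.1]
width: 0.0871
grip_force: 0.0
```

>>> carry_out([
  [0,0,-0.3,0,0,0],
  [0,0,-0.6,0,0,0],
  [0,0,-0.9,0,0,0],
  [0,0,-0.9,0,0,0],
  [0,0,-0.9,0,0,0],
  [0,0,-0.9,0,0,0],
  [1,0,0,0,0,0],
  [1,0,0,0,0,0],
  [1,0,0,0,0,0],
  [1,0,0,0,0,0],
  [1,0,0,0,0,0],
  [1,0,0,0,0,0],
  [1,0,0,0,0,0],
  [1,0,0,0,0,0],
  [0,0,0,0,0,0],
  [0,0,0,0,0,0],
])

```text
time: 21.45
ee_pos: [0.4778, 0.2017, 0.2351]
eef_rot: [0.638, 0.77, -0.0, 0.0]
ft_force: [-0.5, -0.0, -0.8]
width: 0.087
grip_force: 0.0
```

```bash
python3 - <<'E'
from h import *
from bench import viewer
st()
cs=[viewer.camera(n) for n in('side','top')]
im=[cv2.resize(c['pixels'][v-25:v+25,u-25:u+25,::-1],(400,400),interpolation=cv2.INTER_CUBIC) for c,(u,v) in zip(cs,((283,226),(268,218)))]
cv2.imwrite('pics/b.png',np.hstack(im))
P=cloud(cs[1])[193:243,243:293].reshape(-1,3)
for a,b in((.033,.04),(.065,.076)):
    q=P[(P[:,2]>a)&(P[:,2]<b)]
    if len(q):print(len(q),q[:,2].mean(),cv2.minEnclosingCircle(q[:,:2].astype(np.float32)))
print(P[:,2].max())
E
```

```text
t 21.45 p [0.4778 0.2017 0.2351] yaw 100.72 tilt [ 0.0004 -0.0005] F [-0.45 -0.   -0.8 ] M [ 0.011 -0.1   -0.024] w 0.08698009556313914 g 0.0 q7 -0.47
76 0.03548302524465946 ((0.5349781513214111, -0.11038020253181458), 0.03478804603219032)
167 0.06905720852840055 ((0.5345767736434937, -0.11048321425914764), 0.02473900280892849)
1.3180247776902847
```

View pics/b.png

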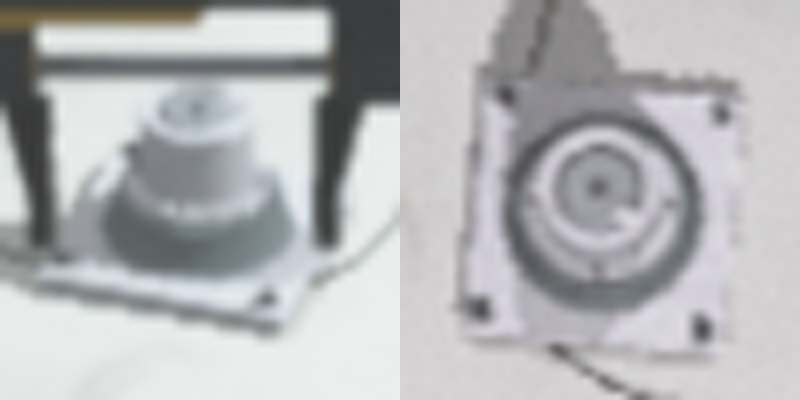

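The hub is home: its top is level with the shaft's end (0.069 m), its flange top is at 0.0355 m, it is centred, and the tab sits in the keyway at (628,215) in the crop. The gripper is well clear.

```bash
python3 -c "
from bench import r
print(r.close_job())"
```

```text
the job is handed in; nothing more can be done
None
```

The hub is fully home on the keyed shaft with its tab in the keyway, released and handed in at about 21 s; the verdict was not shown.

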